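# Load and wind the clockwork flask agitator

## Robot

A 6-joint arm with a two-finger parallel gripper is mounted at the origin on the work surface. World frame = base frame: x ahead of the robot, y to its left, z up, the work surface at z = 0. Lengths are in m, angles in degrees, forces in N, time in s.
With the tool pointing down it reaches from about 0.325 to 1 m from the base axis. Payload 5.1 kg.
Tool frame: the origin (TCP) lies at the very end of the fingers, on their centre line; the grasp point (between the pads) lies 19 mm behind it; z points along the fingers, y is the line along which they close (so a half turn about z gives the same grasp; the last joint's range is limited). The gripper opens to 85 mm and grips with 20 to 120 N. Pads are 22 mm wide; open, the fingers measure 114 mm over their backs; the gripper's body (76 mm by 85 mm) begins 54 mm behind the grasp point. The pads swing forward as they close: fully open they stand 13 mm farther back than shut.
Start: joints at [-74.061, 7.093, 94.555, -0, 78.352, -4.733], TCP at [0.229, -0.608, 0.231] pointing down, gripper open.
Joint ranges: [-149.61, 149.61], [-58.7, 133.49], [1.44, 155.28], [-77.14, 257.14], [18.33, 153.61], [-166.67, 166.67]. Speed limits (degrees/s): [147.25, 147.25, 180, 180, 180, 180].

## Interface

Orientations are given as [roll, pitch, yaw] about the fixed x, y, z axes, in that order (R = Rz(yaw) Ry(pitch) Rx(roll)).
In Python, from cell import bot, get_image, camera_params gives the robot as it stands. The module is installed in compiled form; this text tells all that it offers. Calls block until the motion is done:
- bot.movep(position, orientation): joint-space move of the TCP to a pose.
- bot.move_straight(position, frame=None, feed=0.15): straight line of the TCP; frame=None keeps the orientation; feed is the mean speed in m/s.
- bot.set_joints(angles): joint-space move.
- bot.command_gripper(opening, strength=None): opening from 0.0 (shut) to 1.0 (fully open); strength is the grip in N (None keeps the last); returns when the fingers have stopped.
- bot.wait(seconds).
- bot.solve_ik(position, orientation): joint angles nearest the present ones, or None.
- bot.sense(): the state.
- get_image(name): name is "side" or "top" or "wrist"; returns the picture (420x560x3 uint8, red, green, blue); there is no depth.
- camera_params(name): a dict with "mtx" (3x3 intrinsics, pixels), "dist_coeffs" ([k1, k2, p1, p2, k3] as OpenCV has them; the pictures are not rectified), "R" (3x3) and "t" (3): a world point X has camera coordinates R X + t; the wrist camera has in their place "tool_from_camera" (4x4, takes a point from camera to tool coordinates, whose origin is the TCP and whose axes are the flange's). Camera axes: x right, y down, z forward; pixel columns grow to the right and rows downward; lengths in m; the calibration is good to about 2 mm. A picture is of the moment at which its call begins: read the wrist's pose just before it. camera_params takes no time and is no camera call.
A pose or a line that the arm cannot do raises bot.Unreachable and nothing moves.
- bot.close_job(): hands the job in; it is judged then, once.
The state is a dict: "time_s": time; "joint_positions": joint angles; "dq": joint speeds; "effort": joint torques, N m; "ee_pos": TCP position; "eef_rot": TCP orientation; "contact_force": force on the tool from outside, world axes, zero at the start; "moment": the same for the moment, N m; "width": opening from 0.0 (shut) to 1.0 (fully open); "finger_force": force on a finger pad.
Only numpy, scipy, OpenCV 4.12 (cv2) and the standard library are available. Lean on these libraries where they do the work, as an engineer would, in place of code of your own. Each camera call takes 0.05 s, during which the arm holds its last target. There are 200 camera calls.

## Task

Lower the amber flask gently, upright and without dropping it, into the deep white cup of the blue clockwork agitator and let go of it. Then wind the agitator's yellow key clockwise, by as many part turns as it takes, until the spring is fully wound and the key will turn no further; leave the other things on the bench where they are.

Things in the scene. Friction and masses are not known exactly. Their poses are not given: they have to be found in the camera images.
- agitator: Blue box, 150 (its x) by 290 mm (its y), top 68 mm up, fixed. Origin: centre of its underside; z up. White round cup let into its -y half (axis x = 0, y = -78 mm), yellow key on its +y half (axis x = 0, y = +78 mm). Beside the key a white gauge, 48 mm across: its black pointer moves from the red mark (run down) to the green (fully wound).
- cup_floor (a point): Centre of the cup's inner floor, 12 mm above the bench. The cup is round, 84 mm inside diameter, 5 mm wall, 88 mm deep.
- cup_rim (a point): Centre of the cup's mouth, 100 mm above the bench.
- flask: Loose amber flask, about 160 g, 133 mm tall: round body 66 mm in diameter (widest 28 mm up) on a flat foot 40 mm across, neck 26 mm in diameter, orange cylindrical cap 32 mm in diameter (from 97 to 133 mm above the foot). Origin: centre of the foot underside; z is its axis. Starts standing on the bench on either side of the agitator.
- flask_cap (a point): Middle of the flask's orange cap, on its axis, 115 mm above the foot: the place to grip.
- key (a joint): Angle of the yellow winding key, rad: 0 fully run down, grows as the key is turned clockwise seen from above, 5.0 at the stop, fully wound. A spring pulls back, more strongly the further it is wound (about 0.11 N m is needed at the end), but a brake holds the key wherever it is let go.
- key_grip (a point): On the key's vertical axis at mid-height of its wing, 105 mm above the bench: the place to grip. The wing is an upright flat bar 64 mm long (this point's x axis, red end towards +x), 12 mm thick (its y), 38 mm tall, two black spots a side, (86 to 124 mm above the bench). Fingers opened to 88 mm can swing round it without lifting.
- reagent_bottle: White bottle with yellow cap, 64 mm in diameter, 125 mm tall, loose, stands on the other side of the agitator from the flask; origin under its centre. Leave alone.
- tube_rack: Blue test tube rack, 75 by 200 mm (its x, y), 95 mm tall with tubes, beyond the agitator; origin under its centre. Leave alone.
- jar: White jar with black lid, 72 mm in diameter, 75 mm tall, beyond the agitator; origin under its centre. Leave alone.
Mind the look-alikes: they are no part of the job. Leave any black or purple look-alike of the flask alone.

How it is judged (in metres and radians):
On the way, in this order (a step that is already met when the one before it is completed fails the run):
1. the flask stands on the floor of the cup, upright, let go (horizontal distance between flask and cup_floor below 0.016 m and z of flask in the frame of cup_floor below 0.008 m and angle between flask's own z axis and vertical below 0.15 rad and contact force between the fingers and flask below 0.1 N), for 0.3 s.
2. the key is fully wound with the flask in the cup (all of step 1 and value of joint key above 4.8 rad), for 0.2 s.
At the end, for the whole second after the job is handed in: The flask stands at rest on the cup's floor (foot within 16 mm of the cup's axis and 8 mm of the floor, tilted less than 0.15 rad), released; the key reads more than 4.8 rad (stop at 5.0) and stays so; the rack, the jar and the bottle stand upright within 30 mm of where they were (all of step 2 and linear speed of flask below 0.02 m/s and velocity of joint key between -0.1 and 0.1 rad/s and distance of each of tube_rack, jar, reagent_bottle from where it was at the start of the episode below 0.03 m and angle between each of tube_rack, jar, reagent_bottle's own z axis and vertical below 0.2 rad); the robot touches nothing.
It fails at once if the flask is pressed or knocked hard against the agitator (over 30 N) (contact force between flask and agitator above 30 N).
It fails at once if the flask falls: it moves faster than 0.4 m/s without being held (a drop of more than 8 mm) (linear speed of flask above 0.4 m/s and contact force between the fingers and flask below 0.1 N).
It fails at once if a bystander is pushed more than 50 mm or tipped (distance of any of tube_rack, jar, reagent_bottle from where it was at the start of the episode above 0.05 m or angle between any of tube_rack, jar, reagent_bottle's own z axis and vertical above 0.4 rad).
It also fails if it takes over 72 s, if anything falls off the work surface, if the arm or the gripper's body presses on something with over 40 N, if the wrist force passes 120 N, or if a joint passes its speed limit or range.

## Working session

There is one attempt and no reset: what is moved stays moved. The work goes in short steps, each a Python script; the robot and the scene stay as the last script left them, time stands still between calls to the robot, and variables do not carry over. Pictures are saved under pics/ and viewed, at most 10 in all, crops included, and the job is handed in when it is done.

```bash
mkdir -p pics; python3 - <<'E'
from cell import bot,get_image,camera_params
import cv2,numpy as np
for n in ["top","side"]:
    cv2.imwrite(f"pics/{n}0.png",get_image(n)[:,:,::-1])
    p=camera_params(n);print(n,p)
print(camera_params("wrist"));s=bot.sense();print(s["time_s"],s["ee_pos"],s["eef_rot"],s["width"])
E
```

```text
top {'mtx': array([[545.1267169 ,   0.        , 281.19698964],
       [  0.        , 545.1267169 , 202.22219872],
       [  0.        ,   0.        ,   1.        ]]), 'dist_coeffs': array([-0.16436677,  0.        ,  0.        ,  0.        ,  0.        ]), 'R': array([[ 0.00465847, -0.9999432 ,  0.00958647],
       [-0.98146689, -0.00640854, -0.19152458],
       [ 0.19157514, -0.00851659, -0.981441  ]]), 't': array([-0.04878968,  0.57528931,  1.22122398])}
side {'mtx': array([[424.33574094,   0.        , 281.15274037],
       [  0.        , 424.33574094, 198.06072984],
       [  0.        ,   0.        ,   1.        ]]), 'dist_coeffs': array([-0.11650009,  0.        ,  0.        ,  0.        ,  0.        ]), 'R': array([[-0.87063727, -0.49149523,  0.02057123],
       [-0.31858531,  0.53149355, -0.78486815],
       [ 0.37482547, -0.68988915, -0.61932126]]), 't': array([0.48726326, 0.27182845, 0.8997823 ])}
{'mtx': array([[370.80187134,   0.        , 277.953785  ],
       [  0.        , 370.80187134, 208.911955  ],
       [  0.        ,   0.        ,   1.        ]]), 'dist_coeffs': array([-0.0708938,  0.       ,  0.       ,  0.       ,  0.       ]), 'tool_from_camera': array([[-7.29506001e-04, -9.47035508e-01, -3.21128035e-01,
         8.21884249e-02],
       [ 9.99999665e-01, -8.09955859e-04,  1.16935294e-04,
        -1.10735377e-03],
       [-3.70841409e-04, -3.21127843e-01,  9.47035781e-01,
        -1.42661392e-01],
       [ 0.00000000e+00,  0.00000000e+00,  0.00000000e+00,
         1.00000000e+00]])}
0.1 [ 0.22928648 -0.60762138  0.23017937] [-1.79890762e+02 -1.00644506e-02  2.06720812e+01] 1.0014029542448741
```

View pics/top0.png

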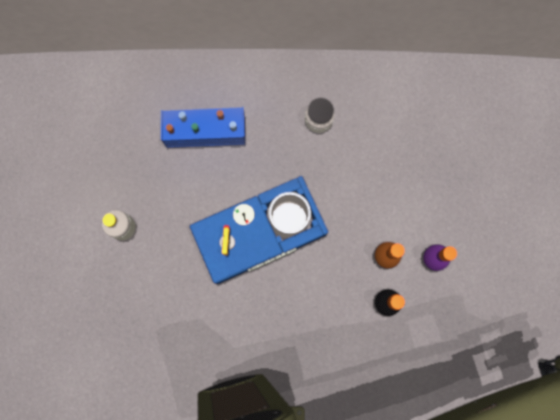

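View pics/side0.png

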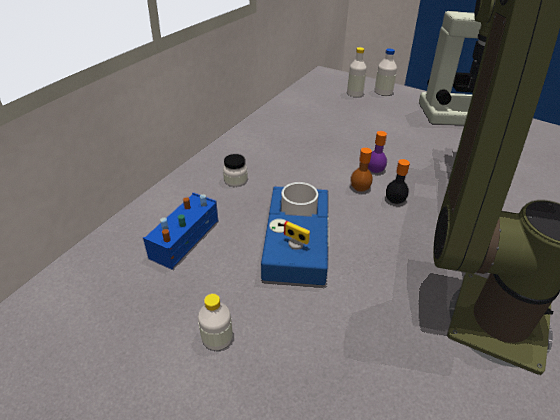

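The top view shows three orange-capped flasks: amber at (388,255), black at (388,302) and purple at (437,258). I choose the amber one. The cup is at (290,214), the key at (226,241), the gauge at (243,215) and the bottle at (117,225).

```bash
cat > h.py <<'E'
from cell import bot,get_image,camera_params
import cv2,numpy as np
from scipy.spatial.transform import Rotation as Rn
def cam(n,s=None):
    p=camera_params(n)
    if n!="wrist": R=p["R"];C=-R.T@p["t"];return p,R.T,C
    s=s or bot.sense();T=p["tool_from_camera"];Rt=Rn.from_euler("xyz",s["eef_rot"],degrees=True).as_matrix()
    return p,Rt@T[:3,:3],Rt@T[:3,3]+s["ee_pos"]
def cast(c,px,z):
    p,R,C=c
    u=cv2.undistortPoints(np.float64(px).reshape(-1,1,2),p["mtx"],p["dist_coeffs"])[:,0]
    d=np.c_[u,np.ones(len(u))]@R.T
    return C+d*((z-C[2])/d[:,2])[:,None]
def blobs(im,lo,hi,amin=20):
    m=cv2.inRange(cv2.cvtColor(im,cv2.COLOR_RGB2HSV),lo,hi)
    n,l,st,c=cv2.connectedComponentsWithStats(m)
    return [(st[i,4],c[i],np.argwhere(l==i)[:,::-1]) for i in range(1,n) if st[i,4]>=amin]
E
python3 - <<'E'
from h import *
im=get_image("top");c=cam("top")
print("cam",c[2])
for nm,lo,hi,z in [("orange",(5,200,150),(17,255,255),.125),("amber",(3,150,40),(14,255,150),.03),("yellow",(20,150,120),(35,255,255),.115),("white",(0,0,170),(180,60,255),.1),("blue",(100,150,40),(120,255,255),.068)]:
    for a,b,pts in blobs(im,lo,hi): print(nm,a,b.round(1),cast(c,[b],z)[0].round(3),(pts.min(0),pts.max(0)))
cv2.imwrite("pics/crop1.png",cv2.resize(im[160:330,170:480],None,fx=2.5,fy=2.5,interpolation=cv2.INTER_CUBIC)[:,:,::-1])
E
```

```text
cam [ 0.33089855 -0.03469948  1.30920905]
amber 383 [385.5 255.7] [ 0.453 -0.293  0.03 ] (array([375, 243]), array([399, 267]))
amber 33 [441.8 254.9] [ 0.455 -0.431  0.03 ] (array([440, 248]), array([445, 259]))
amber 59 [390.4 302.2] [ 0.344 -0.303  0.03 ] (array([387, 294]), array([397, 310]))
yellow 97 [109.4 220.2] [0.52  0.341 0.115] (array([104, 215]), array([115, 225]))
yellow 120 [225.6 240.6] [0.477 0.077 0.115] (array([223, 228]), array([228, 253]))
white 1106 [289.1 214.8] [ 0.538 -0.063  0.1  ] (array([269, 192]), array([310, 233]))
white 334 [243.3 213.9] [0.54 0.04 0.1 ] (array([233, 204]), array([254, 224]))
white 23 [393.6 210.6] [ 0.549 -0.301  0.1  ] (array([392, 207]), array([395, 214]))
white 401 [115.3 223.4] [0.515 0.332 0.1  ] (array([ 98, 209]), array([127, 235]))
white 30 [397.4 218.4] [ 0.531 -0.309  0.1  ] (array([393, 216]), array([403, 221]))
white 22 [417.9 218. ] [ 0.532 -0.357  0.1  ] (array([414, 216]), array([422, 220]))
white 136 [393.9 229.4] [ 0.506 -0.3    0.1  ] (array([383, 223]), array([402, 237]))
white 47 [ 76.9 228.2] [0.503 0.422 0.1  ] (array([ 71, 225]), array([ 81, 234]))
white 20 [ 90.4 226.6] [0.508 0.39  0.1  ] (array([ 87, 224]), array([ 95, 229]))
white 38 [408.8 228.5] [ 0.508 -0.335  0.1  ] (array([404, 224]), array([414, 231]))
white 46 [231.9 242. ] [0.476 0.064 0.1  ] (array([230, 236]), array([234, 247]))
white 42 [404.5 247.5] [ 0.465 -0.323  0.1  ] (array([395, 242]), array([410, 256]))
blue 1942 [203.5 127. ] [0.756 0.142 0.068] (array([162, 110]), array([243, 143]))
blue 4903 [250.5 235.9] [0.494 0.025 0.068] (array([191, 178]), array([326, 282]))
```

View pics/crop1.png

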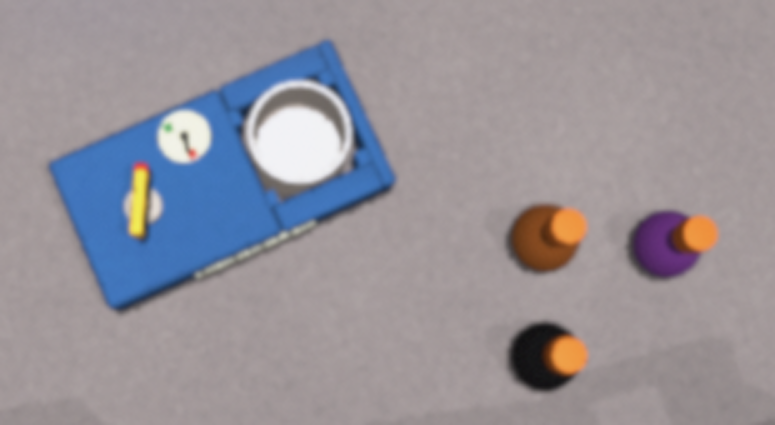

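The crop confirms it: the amber-bodied flask has its cap at about (398,250) and stands clear of the purple and black ones. The pointer is near red. I'll move over the flask for a close look.

```bash
python3 - <<'E'
from h import *
c=cam("top");im=get_image("top")
f=cast(c,[[397.6,250.4]],.133)[0];print(f)
bot.movep([f[0],f[1],.27],[180,0,20]);
s=bot.sense();print(s["joint_positions"],s["time_s"],s["ee_pos"]);w=get_image("wrist");c=cam("wrist",s)
for a,b,pts in blobs(w,(5,170,120),(20,255,255),200):
    (x,y),r=cv2.minEnclosingCircle(pts.astype(np.float32));print(a,b,(x,y),r,cast(c,[b],.133)[0].round(4))
cv2.imwrite("pics/w1.png",w[:,:,::-1])
E
```

```text
[ 0.45490535 -0.29973959  0.133     ]
[-3.91011923e+01 -7.50855510e+00  1.05418078e+02 -1.90777163e-02
  8.20971955e+01  3.09630303e+01] 1.6333 [ 0.45457774 -0.3004889   0.26985604]
3291 [278.12731692 171.35885749] (277.5, 173.18919372558594) 37.219520568847656 [ 0.4711 -0.2935  0.133 ]
1333 [403.11102776 239.31432858] (403.4285583496094, 238.42857360839844) 25.01030921936035 [ 0.4526 -0.4101  0.133 ]
1389 [234.00215983 296.91936645] (234.0, 296.5) 24.253965377807617 [ 0.3532 -0.2954  0.133 ]
```

View pics/w1.png

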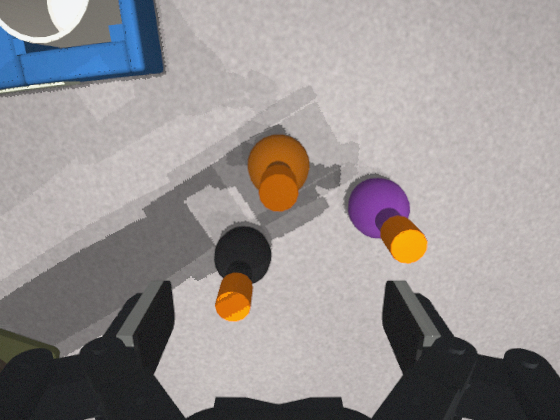

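The wrist view shows the amber flask in the centre, its cap-top disc at about (279,193) and its body at (278,163). I'll compute from both and then go and grasp.

```bash
python3 - <<'E'
from h import *
s=bot.sense();c=cam("wrist",s)
print(cast(c,[[279,193]],.133),cast(c,[[278,164]],.033))
for hi in [(14,255,240)]:
  w=get_image("wrist")
  print(w[195,279],w[180,279],w[165,279],w[150,279],w[206,279])
f=cast(c,[[279,193]],.133)[0]; g=cast(c,[[278,164]],.033)[0]; f=(f+g)/2
q=lambda z:[f[0],f[1],z]
bot.move_straight(q(.20)); 
s=bot.sense();c=cam("wrist",s);w=get_image("wrist");cv2.imwrite("pics/w2.png",w[:,:,::-1])
print(f,cast(c,[[279,282]],.133))
E
```

```text
[[ 0.45492868 -0.30022847  0.133     ]] [[ 0.45668675 -0.2987956   0.033     ]]
[187 100  10] [187 100  18] [131  71  23] [170  94  22] [184  97  10]
[ 0.45580772 -0.29951203  0.083     ] [[ 0.41945509 -0.31274742  0.133     ]]
```

View pics/w2.png

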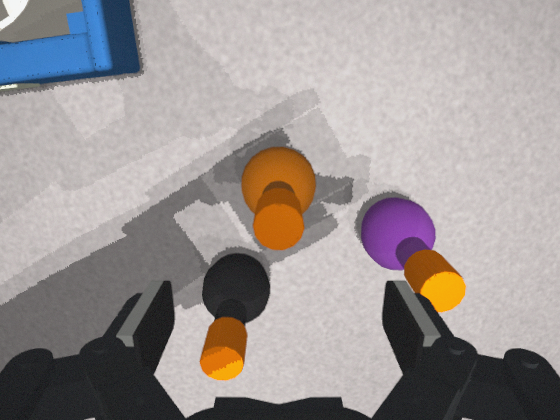

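The flask's cap disc at (279,226) is between the fingers and clear of its neighbours at (222,362) and (443,290). Grasping now.

```bash
python3 - <<'E'
from h import *
bot.move_straight([.4556,-.2998,.099],feed=.1)
print(bot.sense()["contact_force"])
bot.command_gripper(0,40); s=bot.sense();print(s["width"],s["finger_force"],s["ee_pos"],s["contact_force"])
bot.move_straight([.4556,-.2998,.27]); s=bot.sense();print(s["width"],s["finger_force"],s["contact_force"],s["time_s"])
# cup / key from top
im=get_image("top");c=cam("top")
m=cv2.inRange(cv2.cvtColor(im,cv2.COLOR_RGB2HSV),(0,0,150),(180,70,255));m[:170]=0;m[255:]=0;m[:,:262]=0;m[:,318:]=0
pts=cv2.convexHull(np.argwhere(m)[:,::-1].astype(np.float32))
P=cast(c,pts.reshape(-1,2),.1);(x,y),r=cv2.minEnclosingCircle(P[:,:2].astype(np.float32));print("rim",x,y,r,cv2.fitEllipse(pts))
for a,b,pts in blobs(im,(20,130,100),(35,255,255)):
    P=cast(c,pts,.124)[:,:2];e=np.linalg.svd(P-P.mean(0))[2][0];print("key",P.mean(0),np.degrees(np.arctan2(e[1],e[0])))
E
```

```text
[-0.4057469  -0.63230664 -0.51593694]
0.36390121187225616 39.95087742805481 [ 0.45586559 -0.30002337  0.0994155 ] [ 0.73835218 -1.13530477  1.42421325]
0.36447543659352566 39.70904588699341 [ 0.60770312 -0.33901433 -2.39467625] 5.3917
rim 0.5468383431434631 -0.06460721790790558 0.11439166963100433 ((291.8249816894531, 191.57345581054688), (57.165260314941406, 160.07688903808594), 172.16127014160156)
key [0.5194737 0.3387343] -108.14837816001874
key [0.47520977 0.07644172] 178.06156070453747
```

```bash
python3 - <<'E'
from h import *
im=get_image("top");c=cam("top")
b=max([x for x in blobs(im,(0,0,175),(180,60,255),100) if 260<x[1][0]<320 and x[1][1]<240 ],key=lambda x:x[0])
h=cv2.convexHull(b[2].astype(np.float32)).reshape(-1,2)
P=cast(c,h,.1);print("top rim",b[0],cv2.minEnclosingCircle(P[:,:2].astype(np.float32)))
bot.movep([.455,-.095,.29],[180,0,20])
s=bot.sense();w=get_image("wrist");cv2.imwrite("pics/w3.png",w[:,:,::-1]);print(s["ee_pos"],s["eef_rot"],s["time_s"],s["joint_positions"])
E
```

```text
top rim 1139 ((0.5440274477005005, -0.06339050084352493), 0.048065751791000366)
[ 0.45508946 -0.09558029  0.28982222] [1.79964075e+02 1.86654888e-02 1.99946116e+01] 6.325 [-1.84563333e+01 -1.89125492e+01  1.12986957e+02 -3.98422996e-02
  8.59178716e+01  5.15518828e+01]
```

View pics/w3.png

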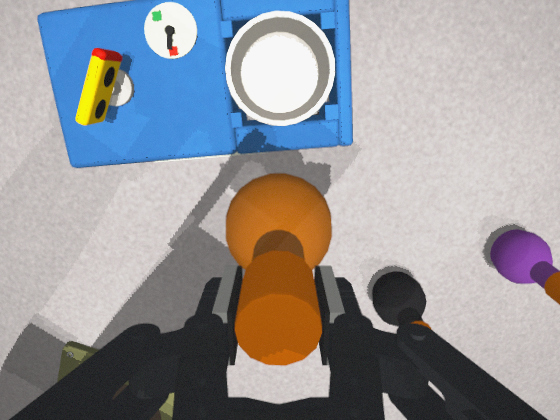

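The rim's outer circle is centred near (280,68), the key wing at (99,87), the gauge at (170,30) with its pointer at red. The flask hangs straight. I'll fit the rim and lower the flask.

```bash
python3 - <<'E'
from h import *
s=bot.sense();w=get_image("wrist");c=cam("wrist",s)
b=[x for x in blobs(w,(0,0,200),(180,50,255),100) if 215<x[2][:,0].min() and x[2][:,0].max()<345 and x[2][:,1].max()<140]
pts=np.concatenate([x[2] for x in b]).astype(np.float32);h=cv2.convexHull(pts).reshape(-1,2)
P=cast(c,h,.1);(x,y),r=cv2.minEnclosingCircle(P[:,:2].astype(np.float32));print("wrist rim",x,y,r,cast(c,[[280.5,68.5]],.1),P[:,:2].min(0),P[:,:2].max(0))
yb=blobs(w,(18,130,100),(35,255,255),200)
for a,k,p in yb: print("key",a,k)
E
```

```text
wrist rim 0.5432724952697754 -0.06426075845956802 0.04688826575875282 [[ 0.54470671 -0.06481127  0.1       ]] [ 0.49704897 -0.11052777] [ 0.59003183 -0.0175285 ]
key 1609 [94.68924798 90.50093226]
```

```bash
python3 - <<'E'
from h import *
X,Y=.5436,-.0639
bot.movep([X,Y,.26],[180,0,20]);bot.move_straight([X,Y,.215],feed=.08)
bot.wait(.2);f0=bot.sense()["contact_force"];print(f0)
z=.215
while z>.118:
    z-=.02 if z>.14 else .01;bot.move_straight([X,Y,max(z,.117)],feed=.08)
    f=bot.sense()["contact_force"]-f0
    if np.linalg.norm(f)>4: print("contact",z,f);break
else:
    while z>.106:
        z-=.0012;bot.move_straight([X,Y,z],feed=.02);f=bot.sense()["contact_force"]-f0
        if f[2]>1.5: break
s=bot.sense();print(z,s["ee_pos"],f,s["time_s"])
w=get_image("wrist");cv2.imwrite("pics/w4.png",w[:,:,::-1])
E
```

```text
[-0.3080388   0.1213818  -2.07493028]
0.1102 [ 0.5441227  -0.06394578  0.11143982] [-2.30546285  0.64313424  7.87238695] 11.0
```

View pics/w4.png

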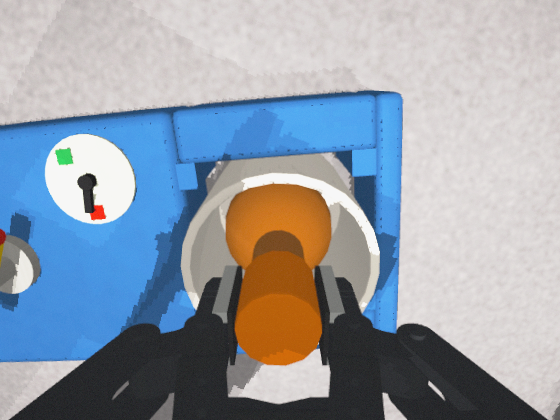

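The flask stands in the cup, in contact at the expected floor height and not tilted. I'll release it and look at the key.

```bash
python3 - <<'E'
from h import *
p=bot.sense()["ee_pos"]
bot.command_gripper(.75);s=bot.sense();print(s["width"],s["finger_force"],s["contact_force"])
bot.move_straight([p[0],p[1],.26])
bot.wait(.3)
bot.movep([.475-.05,.0765-.018,.26],[180,0,20])
s=bot.sense();w=get_image("wrist");c=cam("wrist",s)
for a,k,q in blobs(w,(18,130,80),(35,255,255),200): print(a,k,cv2.minAreaRect(q.astype(np.float32)))
cv2.imwrite("pics/w5.png",w[:,:,::-1]);print(s["time_s"],s["joint_positions"])
for y in range(-180,181,20):
    j=bot.solve_ik([.475,.0765,.09],[180,0,y]);print(y,None if j is None else j[5].round(0),end="; ")
E
```

```text
0.7543244382962205 0.0 [ 0.42184396  0.0685941  -0.28867758]
1206 [277.74378109 122.09286899] ((277.3580017089844, 122.7276382446289), (16.068336486816406, 77.99838256835938), 22.98871612548828)
1402 [501.38302425 107.10057061] ((501.5000305175781, 107.00001525878906), (40.69643783569336, 42.93250274658203), 63.43495178222656)
13.6333 [ 6.41096356e-01 -2.34676791e+01  1.19094439e+02 -2.73206206e-02
  8.42996690e+01  7.06281834e+01]
-180 -87.0; -160 -107.0; -140 -127.0; -120 -147.0; -100 None; -80 None; -60 153.0; -40 133.0; -20 113.0; 0 93.0; 20 73.0; 40 53.0; 60 33.0; 80 13.0; 100 -7.0; 120 -27.0; 140 -47.0; 160 -67.0; 180 -87.0;
```

View pics/w5.png

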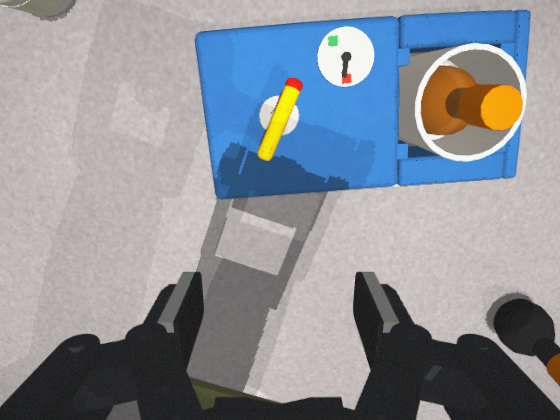

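The flask stands upright in the cup, cap at (502,107). The wing's top edge runs from its red end at (294,80) to (265,158), centred near (279,119). Next I grip the key and wind it in small j6 steps while watching the moment.

```bash
python3 - <<'E'
from h import *
s=bot.sense();c=cam("wrist",s)
A,B=cast(c,[[294,81],[265.5,157]],.124);k=(A+B)/2;d=A-B;a=np.degrees(np.arctan2(d[1],d[0]));print(k,np.linalg.norm(d),a)
yaw=(a%360)-0 if a>90 else a+180
bot.command_gripper(1.0)
bot.movep([k[0],k[1],.2],[180,0,yaw]);print(bot.sense()["joint_positions"])
bot.move_straight([k[0],k[1],.088],feed=.1);print(bot.sense()["contact_force"])
bot.command_gripper(0,90);s=bot.sense();print(s["width"],s["finger_force"],s["contact_force"],s["moment"],s["time_s"])
E
```

```text
[0.47936065 0.07723092 0.124     ] 0.059046532738776525 -0.8776641571549652
[ 2.81231528e+00 -1.30902411e+01  1.16969697e+02  7.63779745e-04
  7.61103694e+01 -8.62952021e+01]
[0.81515998 0.03814296 0.81048097]
0.12671073243357361 87.26789608597755 [-1.96547761 -1.08791364  2.56842503] [-0.17055699  0.18619326  0.01418401] 18.3
```

```bash
python3 - <<'E'
from h import *
j=np.array(bot.sense()["joint_positions"]);q0=j[5];p0=bot.sense()["ee_pos"]
for i in range(1,13):
    t=j.copy();t[5]=q0+20*i
    bot.set_joints(t);s=bot.sense()
    f=s["contact_force"];print(20*i,s["joint_positions"][5].round(1),f.round(1),s["moment"].round(3),s["finger_force"].round(0),s["time_s"])
    if np.hypot(f[0],f[1])>20 or abs(s["moment"][2])>.4: print("stop");break
bot.command_gripper(1.0);s=bot.sense();print(s["contact_force"],s["ee_pos"]-p0)
bot.move_straight([p0[0],p0[1],.2]);print(bot.sense()["time_s"])
E
```

```text
Traceback (most recent call last):
AttributeError: 'float' object has no attribute 'round'
```

```bash
python3 - <<'E'
from h import *
s=bot.sense();j=np.array(s["joint_positions"]);q0=-86.3;p0=s["ee_pos"];print(j[5])
for i in range(2,13):
    t=j.copy();t[5]=q0+20*i
    bot.set_joints(t);s=bot.sense()
    f=np.array(s["contact_force"]);print(20*i,round(s["joint_positions"][5],1),f.round(1),np.round(s["moment"],3),round(s["finger_force"]),s["time_s"])
    if np.hypot(f[0],f[1])>20 or abs(s["moment"][2])>.4: print("stop");break
bot.command_gripper(1.0);s=bot.sense();print(s["contact_force"],s["ee_pos"]-p0)
bot.move_straight([p0[0],p0[1],.2]);print(bot.sense()["time_s"])
E
```

```text
-66.45095718038505
40 -46.5 [ 0.6 -1.   1.1] [-0.082  0.038 -0.015] 88 19.15
60 -26.5 [-0.4 -1.   0.5] [-0.032  0.041 -0.042] 88 19.575
80 -6.5 [-0.4 -0.3  0.7] [-0.059 -0.022  0.014] 88 20.0
100 13.4 [ 0.1 -0.3  0.3] [-0.01  -0.017 -0.003] 88 20.425
120 33.4 [ 1.2 -0.8  0.8] [-0.04  -0.101 -0.014] 88 20.85
140 53.4 [ 1.2 -0.7 -1.2] [-0.028 -0.096  0.004] 88 21.275
160 73.4 [ 0.7 -1.  -0.9] [-0.037 -0.228  0.032] 88 21.7
180 93.4 [ 1.4 -1.1 -0.8] [-0.109 -0.218 -0.014] 88 22.125
200 113.4 [ 1.6 -1.   0. ] [-0.142 -0.297  0.014] 88 22.55
220 133.4 [ 1.9 -1.1 -1.1] [-0.173 -0.278  0.01 ] 88 22.975
240 153.4 [ 2.1 -1.9 -1.3] [-0.167 -0.303 -0.038] 88 23.4
[-0.14954353  0.26022264  0.15980175] [-4.07149803e-06  1.26896438e-05  1.76178977e-05]
25.0
```

```bash
python3 - <<'E'
from h import *
j=np.array(bot.sense()["joint_positions"]);j[5]-=180;bot.set_joints(j)
w=get_image("wrist");t=get_image("top")
cv2.imwrite("pics/w6.png",np.hstack([w,cv2.resize(t[160:310,170:330],(448,420))[:,:]])[:, :, ::-1][:, 210:])
E
```

```text
(no output)
```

View pics/w6.png

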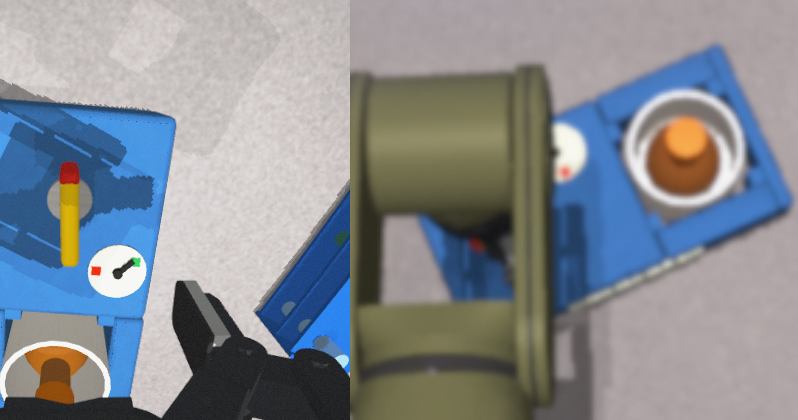

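The wing is upright and centred at about (279,215) in the full frame. The pointer at (118,270) is just short of green, and the flask still stands in the cup. I'll regrip and finish winding to the stop.

```bash
python3 - <<'E'
from h import *
p=bot.sense()["ee_pos"]
bot.move_straight([p[0],p[1],.088],feed=.1);print(bot.sense()["contact_force"])
bot.command_gripper(0,110);s=bot.sense();print(s["width"],s["finger_force"])
j=np.array(s["joint_positions"]);q0=j[5];m0=s["moment"][2]
for a in range(6,73,6):
    t=j.copy();t[5]=q0+a;bot.set_joints(t);bot.wait(.1);s=bot.sense()
    f=np.array(s["contact_force"]);print(a,round(s["joint_positions"][5]-q0,1),f.round(1),np.round(s["moment"],3),round(s["effort"][5],3),s["time_s"])
    if np.hypot(f[0],f[1])>20 or abs(s["moment"][2]-m0)>.6: print("stop");break
E
```

```text
[-0.46111461  0.1365549   0.21233798]
0.12569534501634672 107.19874754548073
6 5.9 [ 0.6  0.4 -0.8] [ 0.166 -0.2    0.071] 0.056 30.0333
12 11.8 [ 2.   1.6 -0.2] [ 0.249 -0.283  0.134] 0.099 30.3833
18 17.8 [ 1.7  1.6 -0.8] [ 0.264 -0.357  0.112] 0.106 30.7333
24 23.7 [ 3.2  2.5 -2. ] [ 0.39  -0.361  1.743] 1.721 31.0833
stop
```

```bash
python3 - <<'E'
from h import *
p=bot.sense()["ee_pos"]
bot.command_gripper(1.0);print(bot.sense()["contact_force"])
bot.move_straight([p[0],p[1],.24])
bot.movep([.43,.05,.27],[180,0,20]);bot.wait(.3)
w=get_image("wrist");cv2.imwrite("pics/w7.png",w[:,:,::-1]);s=bot.sense();print(s["time_s"],s["contact_force"])
E
```

```text
[-0.34380614 -0.50258436 -0.21145257]
34.45 [ 0.25320063  0.17180927 -0.7630214 ]
```

View pics/w7.png

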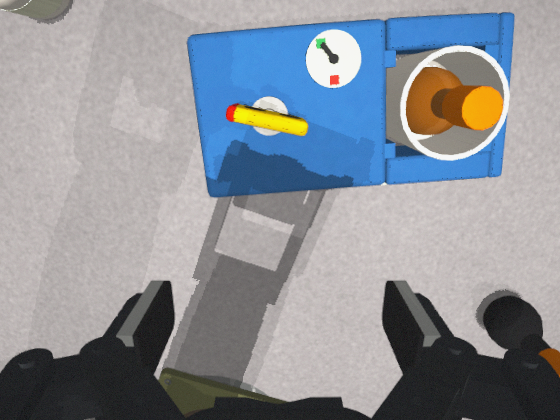

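The pointer at (322,45) is on the green mark, the flask stands upright in the cup with its cap at (482,108), and the robot is clear. Handing in.

```bash
python3 -c "
from cell import bot;print(bot.close_job())"
```

```text
the job is handed in; nothing more can be done
None
```

The amber flask stands released and upright in the cup, the key is wound to its stop with the gauge on green, and the job is handed in; no verdict was shown.

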